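# Set the firing programme on the kiln controller

## Task

Set the kiln controller to programme five: turn its black click-stop knob back anticlockwise until it meets its end stop, then forward (clockwise) to the fifth click from there, and with it resting on that click push the knob straight in to confirm and let it spring out again. Do not push the knob in at any other setting, and do not shift or tip the cups and test tiles standing round it.

Things in the scene. Friction and masses are not known exactly. Their poses are not given: they have to be found in the camera images.
- controller: kiln controller: green desk case 190 mm wide (its y), about 160 mm deep (its x), 35 mm high in front and 137 mm high at the back, fixed to the table. Origin: middle of its underside. Its x axis points from the low front edge to the tall back, z up. Its flat face slopes up and back at 35 degrees from level; the one knob stands out of the face at right angles.
- knob_grip (a point): point on the knob's axis, 26 mm out from the face, where it is gripped. Its z axis points straight out of the face along the knob's axis (35 degrees from vertical, towards the front); its x axis points up the slope of the face, y to the left as seen from the front. It is fixed to the face and neither turns nor goes in with the knob.
- knob_top (a point): centre of the knob's flat top when it is out, 38 mm out from the face, same axes as knob_grip. The knob is a ribbed black round knob, 44 mm across, from 4 to 38 mm out from the face, with a white pointer line on its top and side. Nothing stands more than 2 mm out of the face around it.
- knob (a joint): turn of the knob, rad, growing clockwise as seen from in front of its face. 0 is the resting place at the end stop (hard stop at -0.04); it rests by itself at every 0.524 (30 degrees), steps 0 to 8, with a click of about 0.07 N m between them; the fifth is 2.618. At 0 the white pointer shows to the red tick at the lower left; black ticks mark the other eight steps.
- knob_push (a joint): how far the knob is pushed in along its axis, m: 0 out, 0.004 fully in. A spring holds it out: 3 N to start, 6 N fully in; it counts as pushed from 0.003. It can be turned while out.
- bisque_beaker: grey cup without handle, 65 mm across, 83 mm tall, standing beyond the controller to its left, to be left alone. Origin: centre of its underside, z up.
- bisque_cup: terracotta cup without handle, 65 mm across, 69 mm tall, standing beyond the controller to its left, to be left alone. Origin: centre of its underside, z up.
- test_tile_1: test tile 34x52x9 mm with teal glaze, lying flat in front of the controller, to be left alone. Origin: centre of its underside.
- test_tile_2: test tile 34x52x9 mm with brown glaze, lying flat in front of the controller, to be left alone. Origin: centre of its underside.

How it is judged (in metres and radians):
On the way, in this order (a step that is already met when the one before it is completed fails the run):
1. the knob has been turned back to its end stop (value of joint knob below 0.12 rad), for 0.1 s.
2. the knob rests on the fifth click from the stop (value of joint knob between 2.46 and 2.78 rad), for 0.3 s.
3. the knob is pushed in on the fifth click (all of step 2 and value of joint knob_push above 0.003 m), for 0.1 s.
At the end, for the whole second after the job is handed in: the knob rests still on the fifth click from its end stop (2.618 rad, within 0.16 rad) and is out again (less than 1 mm in) (all of step 2 and velocity of joint knob between -0.1 and 0.1 rad/s and value of joint knob_push below 0.001 m); the robot touches nothing.
It fails at once if the knob is pushed in while it is not on the fifth click (value of joint knob_push above 0.003 m and (value of joint knob below 2.36 rad or value of joint knob above 2.88 rad)).
It fails at once if a cup or test tile is shifted by more than 20 mm or a cup is tipped (distance of any of bisque_beaker, bisque_cup, test_tile_1, test_tile_2 from where it was at the start of the episode above 0.02 m or angle between any of bisque_beaker, bisque_cup's own z axis and vertical above 0.35 rad).
It also fails if it takes over 64 s, if anything falls off the work surface, if the arm or the gripper's body presses on something with over 40 N, if the wrist force passes 120 N, or if a joint passes its speed limit or range.

## Robot

A 6-joint arm with a two-finger parallel gripper is mounted at the origin on a cart in front of the work surface, level with it; the furniture and walls round the work are solid. World frame = base frame: x ahead of the robot, y to its left, z up, the work surface at z = 0. Lengths are in m, angles in degrees, forces in N, time in s.
With the tool pointing down it reaches from about 0.3 to 1 m from the base axis. Payload 5.1 kg.
Tool frame: the origin (TCP) lies on the front face of the gripper's body, between the roots of the fingers; the fingertips stand 78 mm ahead of it and the grasp point (between the pads) lies 59 mm ahead of it (bot.tip_reach is the distance from the TCP to the fingertips, in m); z points along the fingers, y is the line along which they close (so a half turn about z gives the same grasp; the last joint's range is limited). The gripper opens to 95 mm and grips with 3 to 60 N. Pads are 20 mm wide; open, the fingers measure 119 mm over their backs; the gripper's body (75 mm by 180 mm) begins 59 mm behind the grasp point.
Start: joints at [-4.733, 7.093, 94.555, -0, 78.352, -4.733], TCP at [0.65, -0, 0.292] pointing down, gripper open.
Joint ranges: [-149.61, 149.61], [-58.7, 133.49], [1.44, 155.28], [-77.14, 257.14], [18.33, 153.61], [-166.67, 166.67]. Speed limits (degrees/s): [147.25, 147.25, 180, 180, 180, 180].

## Interface

Orientations are given as [roll, pitch, yaw] about the fixed x, y, z axes, in that order (R = Rz(yaw) Ry(pitch) Rx(roll)).
In Python, from workcell import bot, grab_frame, camera_model gives the robot as it stands. The module is installed in compiled form; this text tells all that it offers.
- The arm moves only by the tool step_arm, never from a script. Its argument "increments" is a list that holds one entry, the list of rows, each a list of 7 numbers: the finger opening in m, from 0 to 0.0951, then the shift along the tool's x, y, z in m, then the turn, a rotation vector about the tool's x, y, z in degrees. In form: [[[claw, x, y, z, rx, ry, rz], ...]]. A call has 1 to 12 rows; each row is the pose to reach, as a shift and turn from the pose commanded when the call began, along the tool's axes at that moment; what a row does not reach only later rows make up. A row lasts 1/8 s, in which the tool goes at most 62.5 mm and 10.7 degrees, less where a joint would pass 70% of its speed; a pose out of reach is approached as far as the arm can. A call with a gripper value outside its range is refused whole. The fingers move at their own pace and stop on an object; the grip force is fixed at half the most. Time passes only in rows, so rows that repeat a pose let the fingers close. It gives the time, the measured TCP pose, the force, the opening and the grip force at its end, in the units of the state.
- bot.sense(): the state, without advancing time (a new reading comes with each control period).
- grab_frame(name): name is "scene" or "side" or "wrist"; returns the picture (420x560x3 uint8, red, green, blue); there is no depth.
- camera_model(name): a dict with "K" (3x3 intrinsics, pixels), "R" (3x3) and "t" (3): a world point X has camera coordinates R X + t. Camera axes: x right, y down, z forward; pixel columns grow to the right and rows downward; lengths in m; the calibration is good to about 2 mm. A picture is of the moment at which its call begins: read the wrist's pose just before it. camera_model takes no time and is no camera call; for the wrist camera it gives the pose at the moment of the call.
- bot.sign_off(): hands the job in; it is judged then, once.
The state is a dict: "clock": time; "joints": joint angles; "qvel": joint speeds; "joint_efforts": joint torques, N m; "eef_pos": TCP position; "tcp_rot": TCP orientation; "force": force on the tool from outside, world axes, zero at the start; "moment": the same for the moment, N m; "opening": finger opening in m; "finger_force": force on a finger pad.
Only numpy, scipy, OpenCV 4.12 (cv2) and the standard library are available. Lean on these libraries where they do the work, as an engineer would, in place of code of your own. Each camera call takes 0.05 s, during which the arm holds its last target. There are 200 camera calls.

## Working session

There is one attempt and no reset: what is moved stays moved. The work goes in short steps, Python scripts to look and compute and a tool call to move; the robot and the scene stay as the last step left them, time stands still between calls to the robot, and variables do not carry over. Pictures are saved under pics/ and viewed, at most 10 in all, crops included, and the job is handed in when it is done.

Besides the shell and the picture viewer there is one more tool, called after ">>>" by a JSON object that holds its "fn" and its "kwargs", one argument or row to a line. step_arm: Moves the arm, as the interface text tells. Its arguments: {"type":"object","properties":{"increments":{"type":"array"}},"required":["increments"]}

```bash
mkdir -p pics; python3 - <<'E'
from workcell import bot, grab_frame, camera_model
import cv2, numpy as np
ims=[]
for n in("scene","side","wrist"):
    im=grab_frame(n); cv2.imwrite(f"pics/{n}0.png",im[:,:,::-1]); c=camera_model(n); print(n,np.round(c["K"],1).tolist(),np.round(-c["R"].T@c["t"],3),np.round(c["R"],2).tolist())
print(bot.sense())
E
```

```text
scene [[492.3, 0.0, 278.7], [0.0, 492.3, 213.2], [0.0, 0.0, 1.0]] [0.078 0.434 0.583] [[-0.76, -0.65, -0.01], [-0.37, 0.45, -0.81], [0.53, -0.61, -0.59]]
side [[408.3, 0.0, 274.8], [0.0, 408.3, 209.3], [0.0, 0.0, 1.0]] [ 0.443 -0.856  0.428] [[0.98, -0.17, -0.03], [-0.09, -0.38, -0.92], [0.15, 0.91, -0.39]]
wrist [[323.6, 0.0, 279.6], [0.0, 323.6, 213.0], [0.0, 0.0, 1.0]] [0.648 0.082 0.384] [[1.0, -0.0, -0.0], [0.0, -0.96, 0.29], [-0.0, -0.29, -0.96]]
{'clock': 0.15, 'joints': array([-4.73007116e+00,  7.12459305e+00,  9.46173585e+01, -4.85116622e-04,
        7.83502833e+01, -4.73246493e+00]), 'qvel': array([-0.09186638, -0.07587524, -0.28519679,  0.01883938,  0.10901722,
        0.09942997]), 'joint_efforts': array([ 4.52342692e-04, -4.18191254e+01, -3.60470796e+01,  7.75244599e-02,
        4.69156180e-02, -8.73639601e-05]), 'eef_pos': array([6.49621208e-01, 2.95345373e-05, 2.91260025e-01]), 'tcp_rot': array([-1.79908040e+02, -7.13632316e-03,  9.00024864e+01]), 'force': array([0.50446155, 0.0606861 , 0.06675933]), 'moment': array([0.00986017, 0.01765279, 0.00810618]), 'finger_force': 0.0, 'opening': 0.09490857907223817}
```

View pics/scene0.png

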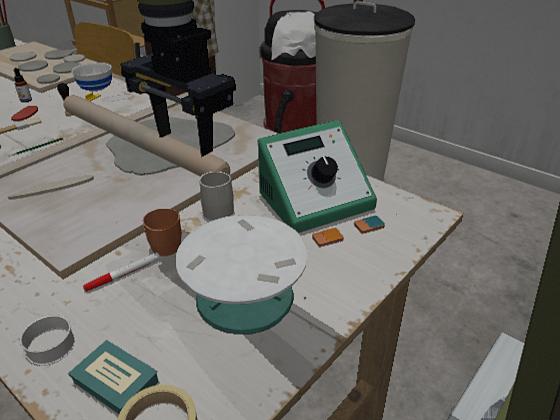

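View pics/side0.png

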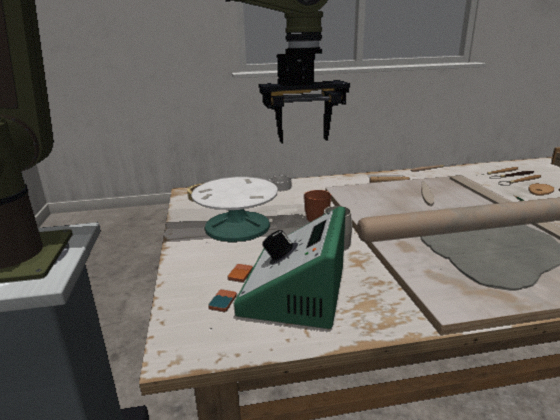

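View pics/wrist0.png

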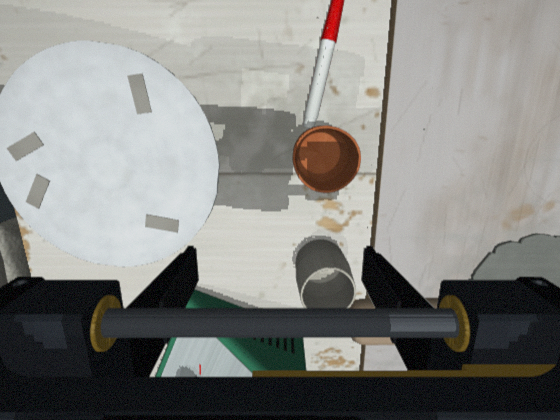

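The scene view shows the controller, with its knob at about (323,172) and the two tiles in front of it. The side view shows the knob at (277,244). The wrist view shows the banding wheel, both cups and the controller's edge. Next I'll enlarge the controller in both fixed views.

```bash
python3 - <<'E'
import cv2, numpy as np
a=cv2.imread("pics/scene0.png")[110:240,250:390]; b=cv2.imread("pics/side0.png")[200:330,225:365]
o=np.hstack([cv2.resize(x,None,fx=2.85,fy=4.0 if 0 else 2.85,interpolation=cv2.INTER_CUBIC) for x in(a,b)])
print(o.shape); cv2.imwrite("pics/crop1.png",o)
E
```

```text
(370, 798, 3)
```

View pics/crop1.png

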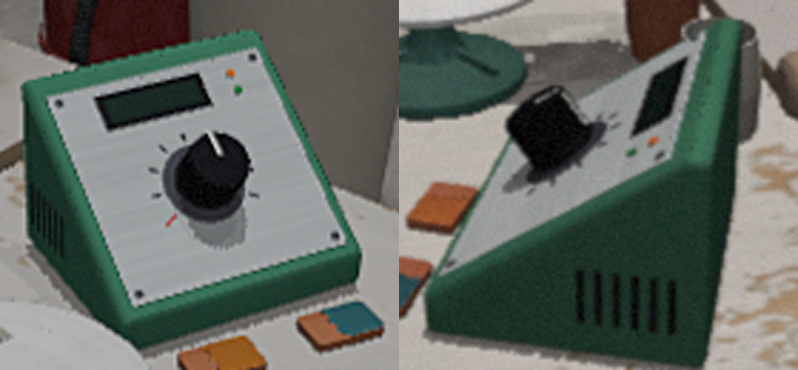

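The crop shows the face screws clearly: top right and bottom right in both views. The knob top is at crop (220,158) in the scene view and about (536,98) in the side view. The pointer is near straight up, at about step 4. I'll triangulate these points.

```bash
cat > h.py <<'E'
import numpy as np, cv2
from workcell import camera_model
def P(c): return c["K"]@np.c_[c["R"],c["t"]]
def tri(cs,px):
    A=[]
    for c,(u,v) in zip(cs,px):
        p=P(c); A+=[u*p[2]-p[0],v*p[2]-p[1]]
    X=np.linalg.svd(np.array(A))[2][-1]; X=X[:3]/X[3]
    e=[]
    for c,q in zip(cs,px):
        w=P(c)@np.r_[X,1]; e.append(np.linalg.norm(w[:2]/w[2]-q))
    return X,e
E
python3 - <<'E'
from h import *
S,D=camera_model("scene"),camera_model("side")
s=lambda u,v:np.array([u/2.85+250-.3,v/2.85+110-.3]); d=lambda u,v:np.array([(u-399)/2.85+225-.3,v/2.85+200-.3])
r={}
for n,a,b in[("TR",(251,58),(657,155)),("BR",(335,236),(450,262)),("top",(220,158),(536,99)),("base",(205,183),(550,150)),("frontbotR",(360,285),(426,332))]:
    X,e=tri([S,D],[s(*a),d(*b)]); r[n]=X; print(n,X.round(4),np.round(e,2))
v=r["TR"]-r["BR"]; print("slope",np.degrees(np.arctan2(v[2],np.hypot(*v[:2]))),"yaw",np.degrees(np.arctan2(v[1],v[0])),np.linalg.norm(v))
# other screws by ray onto face plane
yaw=np.arctan2(v[1],v[0]);n=np.array([-np.sin(np.radians(35))*np.cos(yaw),-np.sin(np.radians(35))*np.sin(yaw),np.cos(np.radians(35))])
o=(r["TR"]+r["BR"])/2
def ray(c,q):
    C=-c["R"].T@c["t"]; w=c["R"].T@np.linalg.inv(c["K"])@np.r_[q,1]; return C,w
for nm,a in[("TL",(59,103)),("BL",(138,295)),("TR",(251,58)),("BR",(335,236))]:
    C,w=ray(S,s(*a)); X=C+w*(n@(o-C))/(n@w); r[nm+"p"]=X; print(nm,X.round(4))
L=(r["TLp"]+r["BLp"])/2;R=(r["TRp"]+r["BRp"])/2
w=L-R; print("width",np.linalg.norm(w),"yaw from width",np.degrees(np.arctan2(-w[0],w[1])), w.round(4),"mid",((L+R)/2).round(4))
print("top height over face",n@(r["top"]-o), (r["top"]-38e-3*n).round(4))
E
```

```text
TR [ 0.5851 -0.343   0.1264] [0.19 0.38]
BR [ 0.476  -0.2953  0.0432] [0.57 1.01]
top [ 0.5368 -0.2371  0.1105] [1.16 1.85]
base [ 0.548  -0.2424  0.0811] [0.86 1.41]
frontbotR [ 0.458  -0.3055  0.0043] [0.87 1.55]
slope 34.94771249789626 yaw -23.58617969570191 0.14527112870960474
TL [ 0.6466 -0.2031  0.1267]
BL [ 0.537  -0.1539  0.0426]
TR [ 0.5848 -0.3429  0.1262]
BR [ 0.4751 -0.2957  0.0426]
width 0.15380171699103257 yaw from width -23.709985489205522 [0.0618 0.1408 0.0002] mid [ 0.5608 -0.2489  0.0845]
top height over face 0.03660335634092493 [ 0.5568 -0.2458  0.0793]
```

The face slope comes out at 34.95° and the yaw at −23.65°, the screw spacing is rectangular, and the knob stands 37 mm out. All of this agrees with the text. Next I'll work out the standoff move.

```bash
cat >> h.py <<'E'
from scipy.spatial.transform import Rotation as Ro
from workcell import bot
yaw=np.radians(-23.65); s35,c35=np.sin(np.radians(35)),np.cos(np.radians(35))
kx=np.array([c35*np.cos(yaw),c35*np.sin(yaw),s35]); ky=np.array([-np.sin(yaw),np.cos(yaw),0]); n=np.cross(kx,ky)
def cur():
    s=bot.sense(); return Ro.from_euler("xyz",s["tcp_rot"],degrees=True),s["eef_pos"],s
def inc(Rt,pt):
    R,p,_=cur(); return (1000*R.inv().apply(pt-p)).round(1),(R.inv()*Rt).as_rotvec(degrees=True).round(2)
E
python3 - <<'E'
from h import *
R,p,_=cur(); z=R.as_matrix()[:,2]; ax=np.cross(z,-n); ax/=np.linalg.norm(ax)
Rt=Ro.from_rotvec(ax*np.arccos(z@-n))*R
base=np.array([.556,-.245,.080]); print(base, n)
print(inc(Rt,base+0.19*n), (base+.19*n).round(3))
M=Rt.as_matrix(); print("closing axis in knob x,y",M[:,1]@kx,M[:,1]@ky)
E
```

```text
[ 0.556 -0.245  0.08 ] [-0.52540348  0.23008936  0.81915204]
(array([-201.3, -193.4,   55.9]), array([-32.15, -14.05,   0.  ])) [ 0.456 -0.201  0.236]
closing axis in knob x,y 0.9159285135534071 0.40134144822064705
```

>>> {"fn": "step_arm", "kwargs": {
  "increments": [
    [[0.095,-0.033,-0.032,0.008,-5.36,-2.34,0],[0.095,-0.067,-0.064,0.017,-10.7,-4.68,0],[0.095,-0.1,-0.097,0.026,-16.07,-7.02,0],[0.095,-0.134,-0.129,0.036,-21.4,-9.37,0],[0.095,-0.168,-0.161,0.046,-26.8,-11.7,0],[0.095,-0.201,-0.193,0.056,-32.15,-14.05,0],[0.095,-0.201,-0.193,0.056,-32.15,-14.05,0],[0.095,-0.201,-0.193,0.056,-32.15,-14.05,0]]
  ]
}}

```text
clock: 1.15
eef_pos: [0.4573, -0.2012, 0.2369]
tcp_rot: [147.2, 13.3, 86.0]
force: [-0.1, -0.5, 0.5]
opening: 0.0948
finger_force: 0.0
```

```bash
python3 - <<'E'
from h import *
from workcell import grab_frame
R,p,s=cur(); print(s["joints"].round(2),p,s["tcp_rot"],s["qvel"].round(1))
c=camera_model("wrist"); im=grab_frame("wrist"); cv2.imwrite("pics/w1.png",im[:,:,::-1]); np.savez("w1.npz",**c)
base=np.array([.556,-.245,.080])
for X in(base,base+.038*n): w=P(c)@np.r_[X,1]; print(w[:2]/w[2])
E
```

```text
[-31.98 -26.73 133.24   7.65  38.91 -36.41] [ 0.45726245 -0.20119414  0.23691604] [147.19064509  13.31144243  86.02690416] [ 1.6  0.9 -1.9  0.1 -0.1 -0.2]
[278.63822215 208.8795759 ]
[278.59441955 222.102414  ]
```

View pics/w1.png

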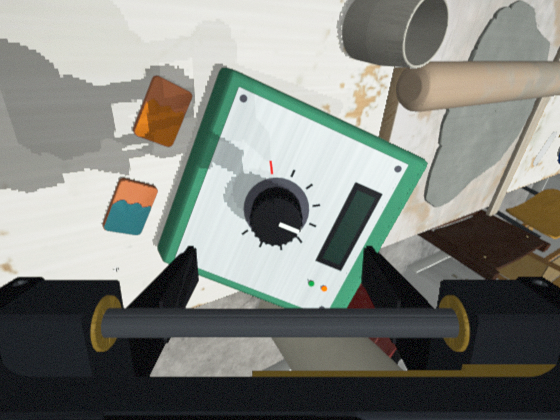

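The wrist view shows the knob top centre at about (277,220); my estimate predicted (278.6,222). The pointer runs (278,223)→(303,233) and the red tick is at (271,167), so the pointer is about 120° clockwise of the stop, on step 4. I'll do a quick black-mask check of the centre.

```bash
python3 - <<'E'
from h import *
c=dict(np.load("w1.npz")); im=cv2.imread("pics/w1.png")
m=((im.max(2)<45)*255).astype(np.uint8); m[:170]=0;m[255:]=0;m[:,:230]=0;m[:,312:]=0
k,_,st,ce=cv2.connectedComponentsWithStats(m); i=1+st[1:,4].argmax()
cnt=max(cv2.findContours((k and (_==i)).astype(np.uint8),0,1)[0],key=cv2.contourArea); hull=cv2.convexHull(cnt)
print("blob",st[i],cv2.minEnclosingCircle(hull),cv2.fitEllipse(hull))
base=np.array([.556,-.245,.080])
t=np.linspace(0,2*np.pi,60)
pts=np.array([(lambda w:w[:2]/w[2])(P(c)@np.r_[base+h*n+.022*(np.cos(a)*kx+np.sin(a)*ky),1]) for h in(.004,.038) for a in t]).astype(np.float32)
print("pred",cv2.boundingRect(pts),cv2.minEnclosingCircle(pts),cv2.fitEllipse(cv2.convexHull(pts)))
R,p,s=cur(); print("tool y",R.as_matrix()[:,1],inc(R,base+.085*n))
print("axis tilt deg",np.degrees(np.arccos(-R.as_matrix()[:,2]@n)), inc(R,p)[1])
z=R.as_matrix()[:,2];ax=np.cross(z,-n); Rt=Ro.from_rotvec(ax)*R; print(inc(Rt,base+.135*n),inc(Rt,base+.085*n))
E
```

```text
blob [ 250  187   52   59 2180] ((276.0146484375, 216.05857849121094), 29.214635848999023) ((275.47149658203125, 215.91534423828125), (51.8701171875, 58.5307731628418), 1.2792935371398926)
pred (251, 186, 56, 62) ((278.5624694824219, 216.85874938964844), 30.695432662963867) ((278.60162353515625, 217.32650756835938), (55.474365234375, 61.79444122314453), 0.13361375033855438)
tool y [0.84673153 0.06747697 0.52772395] (array([  0. ,  -2.8, 105.7]), array([0., 0., 0.]))
axis tilt deg 0.1697067545361517 [0. 0. 0.]
(array([ 0. , -2.7, 55.7]), array([0.17, 0.02, 0.  ])) (array([  0. ,  -2.8, 105.7]), array([0.17, 0.02, 0.  ]))
```

>>> {"fn": "step_arm", "kwargs": {
  "increments": [
    [[0.095,0,-0.002,0.01,0,0,10],[0.095,0,-0.002,0.02,0,0,20],[0.095,0,-0.002,0.03,0,0,30],[0.095,0,-0.002,0.04,0,0,40],[0.095,0,-0.002,0.04,0,0,40],[0.095,0,-0.002,0.04,0,0,40],[0.095,0,-0.002,0.04,0,0,40]]
  ]
}}

```text
clock: 2.08
eef_pos: [0.4768, -0.2102, 0.2032]
tcp_rot: [146.0, -9.3, 53.0]
force: [0.1, 0.6, 0.1]
opening: 0.0946
finger_force: 0.0
```

```bash
python3 - <<'E'
from h import *
from workcell import grab_frame
R,p,s=cur(); print(s["joints"].round(2),p.round(4),s["tcp_rot"].round(2),s["qvel"].round(1))
c=camera_model("wrist"); im=grab_frame("wrist"); cv2.imwrite("pics/w2.png",im[:,:,::-1])
M=R.as_matrix()
base=np.array([.556,-.245,.080])-.002*np.array([.847,.067,.528])
pts=np.array([(lambda w:w[:2]/w[2])(P(c)@np.r_[base+h*n+.022*(np.cos(a)*kx+np.sin(a)*ky),1]) for h in(.004,.038) for a in np.linspace(0,6.28,60)]).astype(np.float32)
b=cv2.boundingRect(pts);print("pred",b)
im=im[:,:,::-1]; m=((im.max(2)<45)*255).astype(np.uint8); z=np.zeros_like(m); z[b[1]-10:b[1]+b[3]+10,b[0]-10:b[0]+b[2]+10]=1; m*=z
k,l,st,ce=cv2.connectedComponentsWithStats(m); i=1+st[1:,4].argmax(); print(st[i])
print("to grip",inc(R,base+.085*n),"tilt",np.degrees(np.cross(M[:,2],-n)).round(2))
E
```

```text
[-31.61 -20.59 132.49   8.37  33.5    2.73] [ 0.4768 -0.2102  0.2032] [145.96  -9.3   52.97] [-0.4 -0.2  0.3  0.1  0.   0.4]
pred (246, 198, 65, 74)
[ 247  200   63   69 3112]
to grip (array([-1.3, -1.4, 65.5]), array([-0.  ,  0.01, -0.03])) tilt [ 0.03  0.14 -0.02]
```

View pics/w2.png

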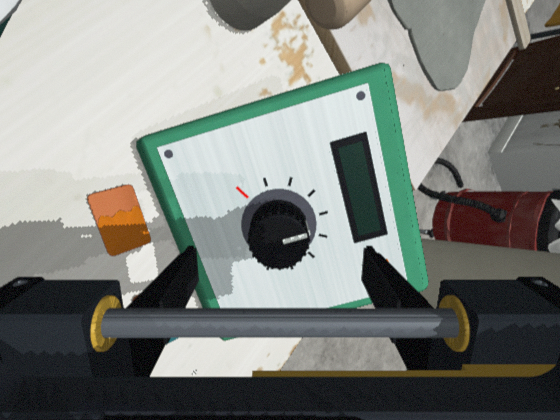

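Prediction and blob agree within 1–2 px, with the knob centred at (278,235) between the open fingers. I'll descend and grip.

>>> {"fn": "step_arm", "kwargs": {
  "increments": [
    [[0.095,-0.001,-0.001,0.015,0,0,0],[0.095,-0.0013,-0.0014,0.03,0,0,0],[0.095,-0.0013,-0.0014,0.045,0,0,0],[0.095,-0.0013,-0.0014,0.057,0,0,0],[0.095,-0.0013,-0.0014,0.064,0,0,0],[0.095,-0.0013,-0.0014,0.064,0,0,0],[0.095,-0.0013,-0.0014,0.064,0,0,0]]
  ]
}}

```text
clock: 3.0
eef_pos: [0.5086, -0.2254, 0.1496]
tcp_rot: [146.0, -9.3, 52.9]
force: [-0.4, 0.8, -0.2]
opening: 0.0952
finger_force: 0.0
```

```bash
cat > st.py <<'E'
from h import *
R,p,s=cur(); base=np.array([.556,-.245,.080])-.002*np.array([.847,.067,.528])
print("j",s["joints"].round(2),"to grip",*inc(R,base+.085*n),"F",R.inv().apply(s["force"]).round(1),"M",R.inv().apply(s["moment"]).round(2),"op",s["opening"],s["finger_force"],s["clock"],"rot",s["tcp_rot"].round(1))
E
python3 st.py
```

```text
j [-31.1  -10.21 130.22  10.05  25.44   1.15] to grip [0.3 0.2 1.4] [0. 0. 0.] F [ 0.3 -0.8 -0.2] M [ 0.38 -0.11 -0.01] op 0.09520858979290082 0.0 3.0 rot [146.   -9.3  52.9]
```

>>> {"fn": "step_arm", "kwargs": {
  "increments": [
    [[0.07,0,0,0,0,0,0],[0.05,0,0,0,0,0,0],[0.036,0,0,0,0,0,0],[0.036,0,0,0,0,0,0],[0.036,0,0,0,0,0,0],[0.036,0,0,0,0,0,0],[0.036,0,0,0,0,0,0]]
  ]
}}

```text
clock: 3.88
eef_pos: [0.5089, -0.2258, 0.1498]
tcp_rot: [145.9, -9.3, 52.9]
force: [3.0, -3.2, -1.5]
opening: 0.0424
finger_force: 30.0
```

```bash
python3 st.py
```

```text
j [-31.11 -10.17 130.19  10.05  25.36   1.16] to grip [ 0.4 -0.4  1.3] [0. 0. 0.] F [-1.   2.8  3.6] M [-0.08 -0.2   0.01] op 0.042384993109047746 29.99130606651306 3.875 rot [145.9  -9.3  52.9]
```

>>> {"fn": "step_arm", "kwargs": {
  "increments": [
    [[0.036,0,0,0,0,0,-8],[0.036,0,0,0,0,0,-16],[0.036,0,0,0,0,0,-24],[0.036,0,0,0,0,0,-32],[0.036,0,0,0,0,0,-40],[0.036,0,0,0,0,0,-48],[0.036,0,0,0,0,0,-56],[0.036,0,0,0,0,0,-60],[0.036,0,0,0,0,0,-60],[0.036,0,0,0,0,0,-60]]
  ]
}}

```text
clock: 5.12
eef_pos: [0.5091, -0.2258, 0.1499]
tcp_rot: [152.9, 23.5, 104.3]
force: [4.6, -3.2, -1.8]
opening: 0.0424
finger_force: 30.0
```

```bash
python3 st.py
```

```text
j [-31.1  -10.17 130.17  10.05  25.34 -58.84] to grip [0.6 0.  1.3] [0. 0. 0.] F [-3.2  1.7  4.7] M [-0.09 -0.28 -0.01] op 0.042366785175636176 29.990607798099518 5.125 rot [152.9  23.5 104.3]
```

>>> {"fn": "step_arm", "kwargs": {
  "increments": [
    [[0.036,0,0,0,0,0,-8],[0.036,0,0,0,0,0,-16],[0.036,0,0,0,0,0,-24],[0.036,0,0,0,0,0,-32],[0.036,0,0,0,0,0,-40],[0.036,0,0,0,0,0,-48],[0.036,0,0,0,0,0,-56],[0.036,0,0,0,0,0,-60],[0.036,0,0,0,0,0,-62],[0.036,0,0,0,0,0,-62],[0.036,0,0,0,0,0,-62]]
  ]
}}

```text
clock: 6.5
eef_pos: [0.5093, -0.2257, 0.15]
tcp_rot: [-169.2, 33.8, 175.2]
force: [6.4, -2.2, -2.8]
opening: 0.0426
finger_force: 30.0
```

```bash
python3 st.py; python3 -c "
from workcell import grab_frame
import cv2
a=grab_frame('scene')[120:230,260:390,::-1]; b=grab_frame('wrist')[:,:,::-1]
cv2.imwrite('pics/s3.png',cv2.resize(a,None,fx=4,fy=4,interpolation=2)); cv2.imwrite('pics/w3.png',b)"
```

```text
j [ -31.09  -10.17  130.17   10.09   25.33 -120.83] to grip [0.5 0.4 1.3] [0. 0. 0.] F [-3.9 -0.6  6.2] M [ 0.   -0.39  0.15] op 0.042638000169613624 29.99032437801361 6.5 rot [-169.2   33.8  175.2]
```

View pics/w3.png

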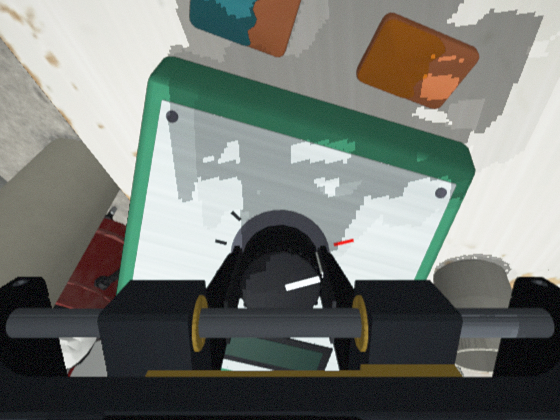

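The wrist view shows the pointer (285,288)→(320,280) parallel to the red tick (335,243)–(354,240). Together with the 0.15 N m reaction, this means the knob is at its end stop. Now forward 152°.

>>> {"fn": "step_arm", "kwargs": {
  "increments": [
    [[0.036,0,0,0,0,0,8],[0.036,0,0,0,0,0,16],[0.036,0,0,0,0,0,24],[0.036,0,0,0,0,0,32],[0.036,0,0,0,0,0,40],[0.036,0,0,0,0,0,48],[0.036,0,0,0,0,0,56],[0.036,0,0,0,0,0,64],[0.036,0,0,0,0,0,72],[0.036,0,0,0,0,0,76]]
  ]
}}

```text
clock: 7.85
eef_pos: [0.5091, -0.2258, 0.1499]
tcp_rot: [148.4, 16.5, 91.2]
force: [4.5, -2.4, -1.3]
opening: 0.0426
finger_force: 30.0
```

>>> {"fn": "step_arm", "kwargs": {
  "increments": [
    [[0.036,0,0,0,0,0,8],[0.036,0,0,0,0,0,16],[0.036,0,0,0,0,0,24],[0.036,0,0,0,0,0,32],[0.036,0,0,0,0,0,40],[0.036,0,0,0,0,0,48],[0.036,0,0,0,0,0,56],[0.036,0,0,0,0,0,64],[0.036,0,0,0,0,0,72],[0.036,0,0,0,0,0,76],[0.036,0,0,0,0,0,76],[0.036,0,0,0,0,0,76]]
  ]
}}

```text
clock: 9.35
eef_pos: [0.5089, -0.2257, 0.1497]
tcp_rot: [154.0, -24.6, 25.8]
force: [3.9, -2.5, -1.5]
opening: 0.0423
finger_force: 30.0
```

```bash
python3 st.py; python3 -c "
from workcell import grab_frame
import cv2
b=grab_frame('wrist')[:,:,::-1]
cv2.imwrite('pics/w4.png',b)"
```

```text
j [-31.1  -10.17 130.19  10.05  25.37  31.09] to grip [ 0.2 -0.4  1.3] [0. 0. 0.] F [1.6 2.5 3.9] M [-0.24 -0.    0.02] op 0.04229131843128889 29.99126762151718 9.35 rot [154.  -24.6  25.8]
```

View pics/w4.png

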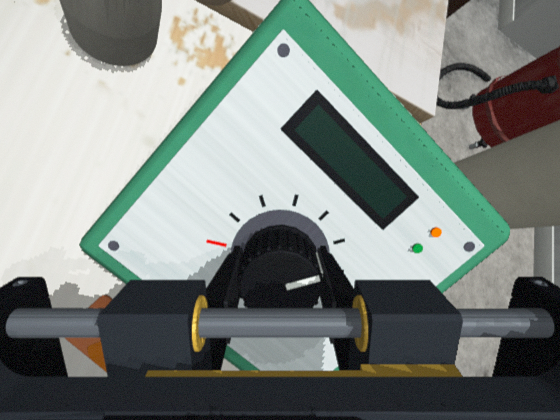

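The wrist view shows the pointer (286,289)→(320,279) in line with the sixth mark at (339,240). Counting from red as 0, that is step 5. I'll push straight in.

>>> {"fn": "step_arm", "kwargs": {
  "increments": [
    [[0.036,0,0,0.002,0,0,0],[0.036,0,0,0.004,0,0,0],[0.036,0,0,0.005,0,0,0],[0.036,0,0,0.005,0,0,0],[0.036,0,0,0.005,0,0,0],[0.036,0,0,0.005,0,0,0]]
  ]
}}

```text
clock: 10.15
eef_pos: [0.5113, -0.2267, 0.1463]
tcp_rot: [154.1, -24.6, 25.8]
force: [-9.2, 1.6, 13.4]
opening: 0.0422
finger_force: 30.0
```

```bash
python3 st.py
```

```text
j [-31.06  -9.45 129.94  10.18  24.94  30.99] to grip [ 0.  -0.5 -3. ] [0. 0. 0.] F [ -1.4   1.8 -16.2] M [ 0.13 -0.62  0.02] op 0.04218555702777414 30.00747799873352 10.15 rot [154.1 -24.6  25.8]
```

The tool moved 4.3 mm in and the force rose to 16 N, above the 6 N spring, so the knob bottomed out. Now I'll let it out, release and retreat.

>>> {"fn": "step_arm", "kwargs": {
  "increments": [
    [[0.036,0,0,-0.002,0,0,0],[0.036,0,0,-0.005,0,0,0],[0.036,0,0,-0.005,0,0,0],[0.036,0,0,-0.005,0,0,0],[0.06,0,0,-0.005,0,0,0],[0.095,0,0,-0.005,0,0,0],[0.095,0,0,-0.005,0,0,0],[0.095,0,0,-0.005,0,0,0],[0.095,0,0,-0.005,0,0,0],[0.095,0,0,-0.005,0,0,0]]
  ]
}}

```text
clock: 11.4
eef_pos: [0.5084, -0.2253, 0.1491]
tcp_rot: [154.2, -24.6, 25.7]
force: [-0.1, 0.3, 0.8]
opening: 0.0935
finger_force: 0.0
```

>>> {"fn": "step_arm", "kwargs": {
  "increments": [
    [[0.095,0,0,-0.015,0,0,0],[0.095,0,0,-0.03,0,0,0],[0.095,0,0,-0.05,0,0,0],[0.095,0,0,-0.07,0,0,0],[0.095,0,0,-0.09,0,0,0],[0.095,0,0,-0.1,0,0,0],[0.095,0,0,-0.1,0,0,0],[0.095,0,0,-0.1,0,0,0]]
  ]
}}

```text
clock: 12.4
eef_pos: [0.4557, -0.2022, 0.2302]
tcp_rot: [154.2, -24.6, 25.7]
force: [0.9, -0.1, -0.1]
opening: 0.0953
finger_force: 0.0
```

```bash
python3 st.py; python3 -c "
from workcell import grab_frame
import cv2
b=grab_frame('wrist')[:,:,::-1]
cv2.imwrite('pics/w5.png',b)"
```

```text
j [-32.25 -26.43 133.69   8.01  38.3   33.  ] to grip [  1.1   0.7 100.6] [0. 0. 0.] F [0.7 0.2 0.6] M [ 0.26 -0.27  0.  ] op 0.09529644770142967 0.0 12.4 rot [154.2 -24.6  25.7]
```

View pics/w5.png

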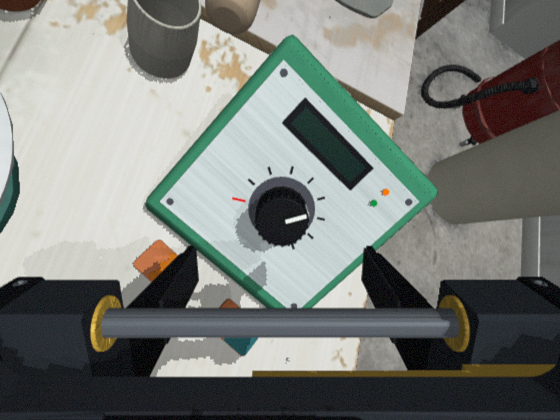

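The knob at (282,215) is free, with its pointer (286,219)→(307,214) directed at the fifth black tick (321,198), parallel to it and about 150° from red. The gripper is clear, so I'll hand in.

```bash
python3 -c "
from workcell import bot
print(bot.sign_off())"
```

```text
the job is handed in; nothing more can be done
None
```

I turned the knob back to its end stop, then forward to the fifth click, pushed it in to confirm there and let it spring out. The arm is clear, and I handed the job in at about 12.5 s; the sign-off gave no verdict.

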